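# Unclip a battery pack and hang it on a keeper peg

## Robot

A 6-joint arm with a two-finger parallel gripper is mounted at the origin on the work surface. World frame = base frame: x ahead of the robot, y to its left, z up, the work surface at z = 0. Lengths are in mm, angles in rad, forces in N, time in s.
With the tool pointing down it reaches from about 225 to 875 mm from the base axis. Payload 3.4 kg.
Tool frame: the origin (TCP) lies between the finger pads; the fingertips stand 25 mm ahead of it and the grasp point (between the pads) lies 6 mm ahead of it; z points along the fingers, y is the direction in which the jaws open and shut (so a half turn about z gives the same grasp; the last joint's range is limited). The gripper opens to 85 mm and grips with 20 to 120 N. Pads are 22 mm wide; open, the fingers measure 114 mm over their backs; the gripper's body (76 mm by 85 mm) begins 54 mm behind the grasp point. The pads swing forward as they close: fully open they stand 13 mm farther back than shut.
Start: joints at [-1.309, 0.276, 1.505, -0, 1.361, -0.121], TCP at [214.775, -533.415, 256.328] pointing down, gripper open.
Joint ranges: [-2.89, 2.89], [-0.75, 2.08], [0.22, 2.7], [-1.18, 4.32], [0.11, 2.71], [-2.7, 2.7]. Speed limits (rad/s): [2.57, 2.57, 3.14, 3.14, 3.14, 3.14].

## Interface

Orientations are given as a rotation vector (axis times angle).
In Python, from rig import ctrl gives the robot as it stands. The module is installed in compiled form; this text tells all that it offers.
- The arm moves only by the shell command python3 -m handwheel 'ROWS'. ROWS is JSON, one flat list of numbers, 7 for each row, row after row: the shift along the tool's x, y, z in cm, then the turn, a rotation vector about the tool's x, y, z in rad, then the closure, from 0 (fully open) to 1 (shut). A call has 1 to 5 rows; each row is the pose to reach, as a shift and turn from the pose measured when the call began, along the tool's axes at that moment; what a row does not reach only later rows make up. A row lasts 1/8 s, in which the tool goes at most 62.5 mm and 10.7 degrees, less where a joint would pass 70% of its speed; a pose out of reach is approached as far as the arm can. A call with a gripper value outside its range is refused whole. The fingers move at their own pace and stop on an object; the grip force is fixed at half the most. Time passes only in rows, so rows that repeat a pose let the fingers close. It gives the time, the measured TCP pose, the force and the opening at its end, in the units of the state.
- ctrl.state(): the state, without advancing time (a new reading comes with each control period).
- ctrl.camera(name): name is "scene" or "top"; returns the picture (480x640x3 uint8, red, green, blue); there is no depth.
- ctrl.calibration(name): a dict with "camera_matrix" (3x3 intrinsics, pixels), "dist_coeffs" ([k1, k2, p1, p2, k3] as OpenCV has them; the pictures are not rectified), "view" (4x4, takes a point from world to camera coordinates). Camera axes: x right, y up, looking along -z (the intrinsics and any distortion apply to the point x, -y, -z); pixel columns grow to the right and rows downward; lengths in mm; the calibration is good to about 2 mm. A picture is of the moment at which its call begins. calibration takes no time and is no camera call.
- ctrl.close_job(): hands the job in, once; it reports no verdict.
Trained networks look in the newest picture that a camera, given by its name, has taken for a name from the list of things; names that differ only in an ending like _2 or _b are one class to them, and where a whole thing is asked for, a point or a joint stands for the part that bears it (a point fixed in the world has none). Each returns a list of dicts, best first, with "conf" (0 to 1); they miss things now and then, are a little off and sometimes report something else, mostly with a low value. They report only what shows in the picture. A call takes as long as a camera call.
- ctrl.boxes_of(camera, name): "point" ([x, y, z] in mm, in world coordinates, good to about 4 mm: the middle of the surface that is visible of it).
- ctrl.outline_of(camera, name): "region" (480x640 bool, what is visible of it).
The state is a dict: "time": time; "joint_positions": joint angles; "qvel": joint speeds; "joint_torque": joint torques, N m; "position": TCP position; "tcp_rot": TCP orientation; "ft_force": force on the tool from outside, world axes, zero at the start; "torque": the same for the moment, N m; "opening": finger opening in mm.
Only numpy, scipy, OpenCV 4.12 (cv2) and the standard library are available. Lean on these libraries where they do the work, as an engineer would, in place of code of your own. Each camera call takes 0.05 s, during which the arm holds its last target.

## Task

First switch the charging cradle off by pushing its red-knobbed toggle lever right over, away from the robot. Then pinch the pack's two red side buttons together to unlatch it, lift it out of the cradle, and hang it by the eye at its top on the stand's steel peg, pushed in past the orange gravity keeper so that the keeper drops down again behind it and bars the way off. Let go so that the pack hangs still, and leave the tape roll, the purple parts box and the screwdriver where they are.

Things in the scene. Friction and masses are not known exactly. Their poses are not given: they have to be found in the camera images.
- cradle: Fixed white charging cradle on a grey plate, left or right of the bench centre, yaw up to 0.35 rad. Origin: at bench level under the pocket's centre; z up, front to its -x. Plate 110 (x) x 210 mm (y -70 to +140), 8 thick. Pocket walls: top 46 mm above the bench, 51 (x) x 84 mm (y) outside. Lips at its y ends sit over the pack's barbs and latch it. The toggle lever stands at y = +105 mm.
- switch (a joint): Toggle lever of the cradle, rad: 0 leaning to the cradle's -x (on), 1.0 leaning fully to its +x (off). It starts at 0 to 0.15 and stays where it is left; about 1.5 N at the knob moves it. Pivot axis along the cradle's y, at x 0, y +105 mm, 30 mm above the bench.
- switch_tip (a point): Centre of the red ball knob (26 mm diameter) at the end of the 60 mm lever (steel stem, 10 mm diameter), 83 mm above the bench at either end of its swing and 90 mm half-way.
- pack_grip (a point): Middle of the battery pack between its red buttons, 76 mm above its underside (84 above the bench at the start). Dark block with yellow panel, 28 (x) x 52 (y) x 88 (z) mm, 0.25 to 0.4 kg, upright in the cradle, axes parallel to the cradle's. Buttons on its two y sides, 14 (x) x 24 (z) mm, centred at this height: 66 mm over both, 52 pressed flush. It can be carried by this pinch.
- pack_eye (a point): Centre of the pack's eye: an opening 26 (y) x 24 (z) mm through a yellow loop 7 mm thick (x) on top of the pack, 24 mm above pack_grip, in the middle. The loop's top edge is 17 mm above this point. Axes as the pack's: z up; the opening runs along x (the pack is alike both ways round).
- tab_a (a joint): Travel of the button on the pack's +y side, m: 0 out, 0.007 pressed flush with the pack's side (stop at 0.008); spring 3 N at rest, 6.5 N flush. While both are flush the barbs low on the pack are drawn in and it lifts freely; let go, they spring out.
- tab_b (a joint): The same for the button on the pack's -y side.
- stand: Fixed peg stand on the other side of the bench, yaw up to 0.35 rad: steel foot 160 x 110 x 12 mm, aluminium post 30 mm wide, top 210 mm above the bench, front face at x = +30 mm. Origin at bench level under the peg; z up. Round steel peg, 8 mm diameter, axis 200 mm above the bench, runs level from the post along -x at y = 0. The pack hangs with its eye centre at 192 mm.
- peg_tip (a point): Free end of the peg, on its axis, x = -44 mm in the stand's frame.
- keeper (a joint): Orange flap 14 mm wide, 3 thick, hinged under the peg 7 mm behind its tip (stand x = -37 mm), reaching 26 mm below the peg. Rad: 0 hanging, 1.5 folded up along the peg. It swings only towards the post: the pack's eye slid on folds it up and passes; it falls back to 0 in front of the pack once the eye centre is at x = 0 or nearer the post (at most +15 mm), and bars the way back.
- tape: Bystander: yellow tape roll lying flat, 100 mm diameter, 45 mm high; origin under its centre.
- parts_box: Bystander: purple open parts box 85 x 120 x 32 mm; origin under its centre.
- driver: Bystander: screwdriver 170 mm long lying along its x; origin under its middle.

How it is judged (in metres and radians):
On the way, in this order (a step that is already met when the one before it is completed fails the run):
1. the cradle's lever is pushed right over (off) (value of joint switch above 0.85 rad), for 0.1 s.
2. both side buttons are pinched in with the pack still in the cradle (value of joint each of tab_a, tab_b above 0.005 m and z of pack_grip in the frame of cradle below 0.095 m), for 0.1 s.
3. the pack is lifted clear of the cradle (z of pack_grip in the frame of cradle above 0.13 m), for 0.1 s.
4. the keeper is lifted by the eye going over the peg (value of joint keeper above 0.5 rad and y of pack_eye in the frame of stand between -0.013 and 0.013 m and z of pack_eye in the frame of stand between 0.18 and 0.212 m and x of pack_eye in the frame of stand between -0.06 and 0.018 m), for 0.05 s.
At the end, for the whole second after the job is handed in: Pack hangs still by its eye on the peg between keeper and post, upright within 0.25 rad, eye centre within 12 mm sideways of the peg, 184 to 199 mm above the bench; keeper hangs in front of it (under 0.2 rad); both buttons out; lever still off (over 0.85 rad) (x of pack_eye in the frame of stand between -0.022 and 0.018 m and y of pack_eye in the frame of stand between -0.012 and 0.012 m and z of pack_eye in the frame of stand between 0.184 and 0.199 m and value of joint keeper below 0.2 rad and angle between pack_grip's own z axis and vertical below 0.25 rad and value of joint switch above 0.85 rad and value of joint each of tab_a, tab_b below 0.002 m and velocity of joint keeper below 0.5 rad/s and linear speed of pack below 0.03 m/s and angular speed of pack below 0.3 rad/s); the robot touches nothing.
It fails at once if the pack is pulled out while the charger is still on (value of joint switch below 0.7 rad and distance of pack_grip from where it was at the start of the episode above 0.02 m).
It fails at once if the tape, the parts box or the screwdriver is displaced by more than 40 mm (distance of any of tape, parts_box, driver from where it was at the start of the episode above 0.04 m).
It also fails if it takes over 64 s, if anything falls off the work surface, if the arm or the gripper's body presses on something with over 40 N, if the wrist force passes 120 N, or if a joint passes its speed limit or range.

## Working session

There is one attempt and no reset: what is moved stays moved. The work goes in short steps, Python scripts to look and compute and a shell command to move; the robot and the scene stay as the last step left them, time stands still between calls to the robot, and variables do not carry over. Pictures are saved under pics/ and viewed, and the job is handed in when it is done.

```bash
mkdir -p pics; ls; python3 - <<'E'
from rig import ctrl
import cv2,numpy as np
s=ctrl.state(); print({k:np.round(v,3).tolist() for k,v in s.items()})
for c in("scene","top"):
    im=ctrl.camera(c); cv2.imwrite(f"pics/{c}0.png",im[:,:,::-1])
    k=ctrl.calibration(c); print(c,{a:np.round(b,4).tolist() for a,b in k.items()})
    for n in["cradle","switch","switch_tip","pack_grip","pack_eye","tab_a","stand","peg_tip","keeper","tape","parts_box","driver"]:
        try:print(n,[(np.round(d["point"],1).tolist(),round(d["conf"],2)) for d in ctrl.boxes_of(c,n)[:3]])
        except Exception as e:print(n,e)
print(ctrl.state()["time"])
E
```

```text
pics
{'time': 0.0, 'joint_positions': [-1.309, 0.277, 1.506, 0.0, 1.361, -0.121], 'qvel': [-0.001, -0.001, 0.001, 0.0, -0.001, -0.001], 'joint_torque': [0.003, -41.676, -24.581, 0.0, 0.011, -0.0], 'position': [214.661, -532.923, 255.432], 'tcp_rot': [-3.082, -0.597, 0.0], 'ft_force': [-0.372, 0.189, -0.533], 'torque': [-0.073, -0.011, -0.024], 'opening': 85.381}
scene {'camera_matrix': [[518.521, 0.0, 325.8049], [0.0, 518.521, 250.525], [0.0, 0.0, 1.0]], 'dist_coeffs': [-0.0905, 0.0, 0.0, 0.0, 0.0], 'view': [[-0.446, 0.8949, 0.0163, 206.4374], [-0.6265, -0.3252, 0.7084, 256.3542], [0.6392, 0.3057, 0.7056, -1540.6346], [0.0, 0.0, 0.0, 1.0]]}
cradle [([568.0, -141.2, 9.7], 0.79)]
switch [([533.9, -84.6, 84.1], 0.49)]
switch_tip [([531.3, -85.4, 86.0], 0.45)]
pack_grip [([549.4, -191.5, 92.3], 0.89)]
pack_eye [([554.5, -192.7, 88.2], 0.92), ([343.4, 273.2, 8.6], 0.37)]
tab_a [([787.5, 38.0, 35.4], 0.55), ([543.4, -164.3, 75.6], 0.51), ([523.8, 154.3, 183.3], 0.46)]
stand [([595.0, 153.6, 11.9], 0.7)]
peg_tip [([600.7, 151.7, 10.5], 0.82)]
keeper [([565.7, -138.9, 7.2], 0.5), ([525.8, 15
[... 243 characters left out ...]
, 0.0, 1.0]], 'dist_coeffs': [0.039, 0.0, 0.0, 0.0, 0.0], 'view': [[-0.0121, -0.9999, -0.001, 47.0372], [0.9922, -0.0121, 0.124, -562.0476], [-0.124, 0.0005, 0.9923, -1110.289], [0.0, 0.0, 0.0, 1.0]]}
cradle [([539.7, -149.2, 6.1], 0.89)]
switch [([519.0, -87.7, 94.9], 0.59)]
switch_tip []
pack_grip [([530.6, -188.5, 91.5], 0.78), ([521.8, -84.6, 90.0], 0.19)]
pack_eye [([540.0, -191.7, 92.9], 0.84), ([548.4, 144.3, 8.1], 0.32)]
tab_a [([547.0, -163.8, 98.6], 0.42)]
stand [([547.4, 149.7, 15.5], 0.95)]
peg_tip [([548.1, 145.0, 9.1], 0.63)]
keeper []
tape [([778.7, 33.4, 46.0], 0.76)]
parts_box [([345.8, 276.2, 7.2], 0.82), ([539.7, -192.5, 94.3], 0.7)]
driver [([422.7, 4.0, 24.6], 0.63)]
1.3
```

View pics/scene0.png

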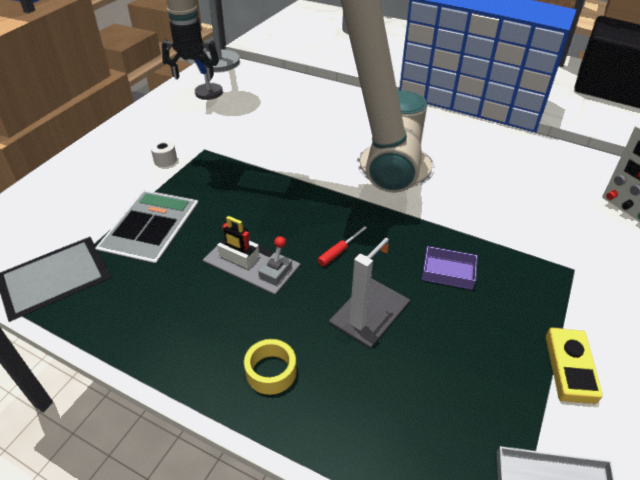

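View pics/top0.png

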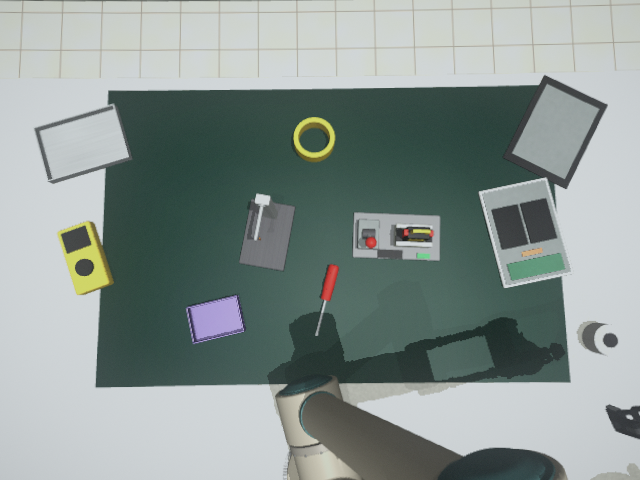

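```bash
python3 - <<'E'
import cv2
a=cv2.imread("pics/top0.png"); s=cv2.imread("pics/scene0.png")
cv2.imwrite("pics/zt1.png",cv2.resize(a[205:270,345:450],None,fx=7,fy=7,interpolation=cv2.INTER_CUBIC))
cv2.imwrite("pics/zt2.png",cv2.resize(a[185:280,230:305],None,fx=6,fy=6,interpolation=cv2.INTER_CUBIC))
cv2.imwrite("pics/zs1.png",cv2.resize(s[205:300,195:310],None,fx=6,fy=6,interpolation=cv2.INTER_CUBIC))
cv2.imwrite("pics/zs2.png",cv2.resize(s[230:350,325:415],None,fx=5,fy=5,interpolation=cv2.INTER_CUBIC))
E
```

```text
(no output)
```

View pics/zt1.png

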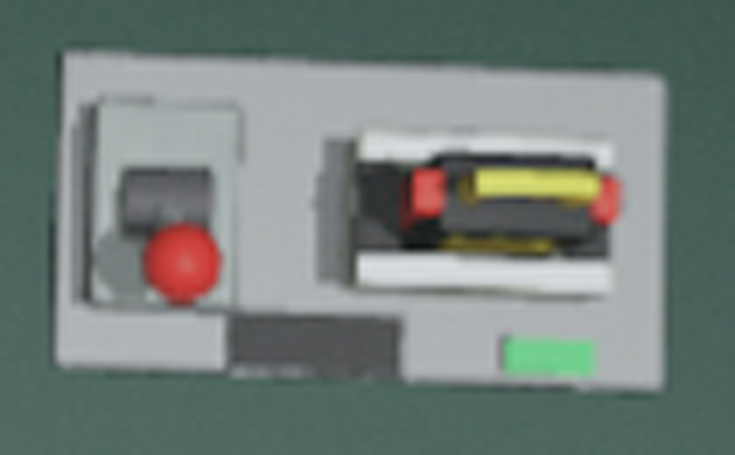

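View pics/zt2.png

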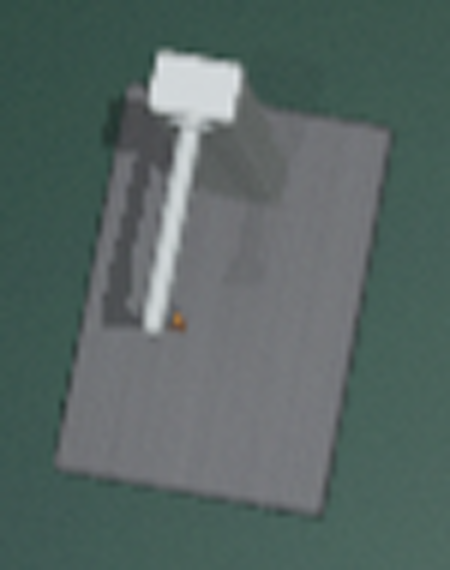

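View pics/zs1.png

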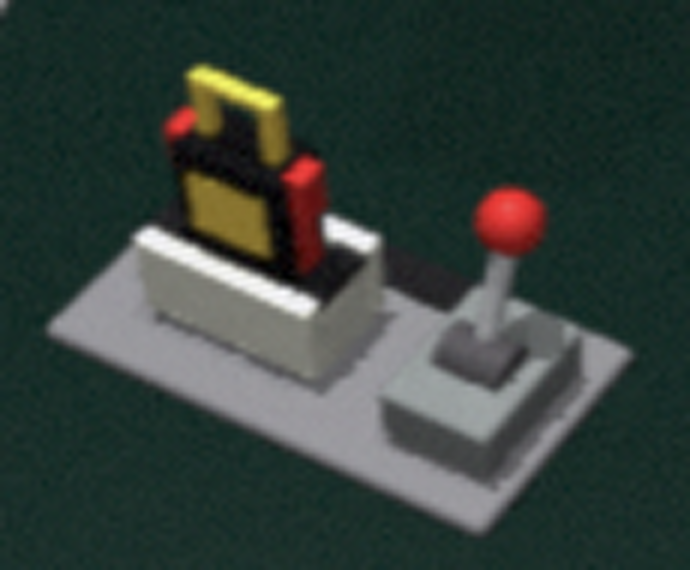

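View pics/zs2.png

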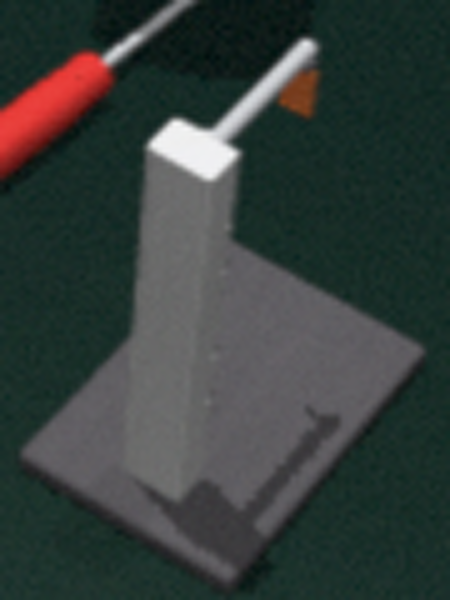

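```bash
cat > h.py <<'E'
import numpy as np,cv2,json
from rig import ctrl
from scipy.optimize import least_squares
C={c:ctrl.calibration(c) for c in("scene","top")}
def proj(c,P):
    k=C[c];P=np.atleast_2d(P).astype(float);V=np.array(k["view"])
    q=P@V[:3,:3].T+V[:3,3]; q=q*[1,-1,-1]
    return cv2.projectPoints(q,np.zeros(3),np.zeros(3),np.array(k["camera_matrix"]),np.array(k["dist_coeffs"]))[0][:,0]
def w(p,L):
    L=np.atleast_2d(L);c,s=np.cos(p[2]),np.sin(p[2])
    return np.c_[p[0]+c*L[:,0]-s*L[:,1],p[1]+s*L[:,0]+c*L[:,1],L[:,2]]
def Z(pts,f,off): return (np.array(pts,float)+.5)/f-.5+off
def tri(obs): # {cam:px}
    return least_squares(lambda P:np.concatenate([proj(c,P)[0]-np.array(u) for c,u in obs.items()]),[550,0,80]).x
E
python3 - <<'E'
from h import *
T=Z([(62,52),(666,75),(664,388),(57,366)],7,[345,205]);TL=[(55,140,8),(55,-70,8),(-55,-70,8),(-55,140,8)]
S=Z([(47,328),(482,533),(632,352)],6,[195,205]);SL=[(55,-70,8),(55,140,8),(-55,140,8)]
def fit(obs,p0):
    r=least_squares(lambda p:np.concatenate([(proj(c,w(p,L))-U).ravel() for c,U,L in obs]),p0)
    return r.x,np.round(r.fun,1)
for o in([("top",T,TL)],[("scene",S,SL)],[("top",T,TL),("scene",S,SL)]):
    print(*fit(o,[540,-190,0]))
# lever knob
print("knob",tri({"top":Z([(183,263)],7,[345,205])[0],"scene":Z([(511,221)],6,[195,205])[0]}))
# eye top edge: left/right ends
print("looptop",tri({"top":Z([(538,184)],7,[345,205])[0],"scene":Z([(236,87)],6,[195,205])[0]}))
# stand: p + foot x offset fx, y off fy
T2=Z([(154,328),(148,112),(238,124),(391,130),(322,515),(58,466)],6,[230,185])
S2=Z([(312,46),(242,153),(175,117),(22,455),(425,350),(232,575)],5,[325,230])
def L(fx,fy,s):
    b=[(-44,0,200),(30,15,210),(30,-15,210)]
    f=lambda a,b_:(fx+a*80,fy+b_*55,12)
    return np.array(b+([f(1,-1),f(-1,-1),f(-1,1)] if s=="top" else [f(1,-1),f(-1,1),f(1,1)]))
for cams in(["top"],["scene"],["top","scene"]):
    r=least_squares(lambda p:np.concatenate([(proj(c,w(p[:3],L(p[3],p[4],c)))-{"top":T2,"scene":S2}[c]).ravel() for c in cams]),[560,150,0,0,0])
    print(cams,r.x,np.round(r.fun,1))
    print(" tip",w(r.x,[-44,0,200]))
print("tip tri",tri({"top":T2[0],"scene":S2[0]}))
E
```

```text
[ 5.40347441e+02 -1.96406886e+02 -4.82903032e-02] [-0.1 -0.1  0.3 -0.4  0.4  0.3 -0.6  0.2]
[ 5.40207363e+02 -1.95372484e+02 -5.83086280e-02] [-0.3 -0.  -0.2  0.   0.5 -0.1]
[ 5.40329699e+02 -1.96080947e+02 -5.13930434e-02] [-0.2 -0.3  0.2 -0.3  0.2  0.4 -0.8  0.  -0.6  0.1 -0.1 -0.3  0.3 -0.5]
knob [520.30384489 -89.86710389  86.20125351]
looptop [ 539.97789671 -195.76620554  126.00413573]
['top'] [ 5.59851215e+02  1.47990560e+02 -1.85780103e-01 -9.88583614e+00
  4.55714164e-01] [ 0.1  1.   0.1 -0.8 -0.2 -0.2  0.7 -0.7  0.3  0.2 -1.   0.4]
 tip [[516.60834741 156.11794417 200.        ]]
['scene'] [ 5.60206127e+02  1.49758415e+02 -1.80813221e-01 -1.12086052e+01
 -2.19095195e-01] [-0.2  0.1  0.1 -0.1  0.1  0.1 -0.7 -0.6  0.7 -1.   0.   1.3]
 tip [[516.9234252  157.67091737 200.        ]]
['top', 'scene'] [ 5.59895040e+02  1.48863216e+02 -1.80608243e-01 -1.04606521e+01
  3.32822314e-01] [-0.2  1.  -0.4 -0.8 -0.8 -0.3  0.2 -0.6  0.2  0.4 -1.1  0.8 -0.6 -0.1
 -0.3 -0.4 -0.2 -0.2 -1.  -0.5  0.4 -1.  -0.3  1.4]
 tip [[516.61071727 156.76684598 200.        ]]
tip tri [518.12048839 157.31022213 201.1645047 ]
```

```bash
cat >> h.py <<'E'
from scipy.spatial.transform import Rotation as R
CR=np.array([540.3,-196.1,-0.051]); ST=np.array([559.9,148.9,-0.181])
def goal(pos,yaw):
    s=ctrl.state();R0=R.from_rotvec(s["tcp_rot"]);p=np.array(s["position"])
    Rg=R.from_matrix(np.c_[[np.cos(yaw),np.sin(yaw),0],[np.sin(yaw),-np.cos(yaw),0],[0,0,-1]])
    d=R0.inv().apply(np.array(pos)-p)/10; t=(R0.inv()*Rg).as_rotvec()
    print("t",s["time"],"pos",np.round(p,1),"op",round(s["opening"],1),"F",np.round(s["ft_force"],1),"j",np.round(s["joint_positions"],2))
    print("shift cm",np.round(d,2),"|",round(np.linalg.norm(d),1),"turn",np.round(t,3))
E
python3 - <<'E'
from h import *
p=w(CR,[-68,105,256])[0];print(p);goal(p,CR[2])
E
```

```text
[477.74109374 -87.77002609 256.        ]
t 1.3 pos [ 214.8 -533.4  256.3] op 85.5 F [-0.1  0.5  0.1] j [-1.31  0.28  1.5  -0.    1.36 -0.12]
shift cm [ 4.104e+01 -3.152e+01  3.000e-02] | 51.7 turn [0.    0.    0.434]
```

```bash
python3 -m handwheel '[4.5,-3.5,0,0,0,0.08,1, 9,-7,0,0,0,0.16,1, 13.5,-10.4,0,0,0,0.25,1, 18,-13.9,0,0,0,0.34,1, 22.5,-17.3,0,0,0,0.434,1]'; python3 -c "
from h import *
goal(w(CR,[-68,105,256])[0],CR[2])"
```

```text
time: 1.92
position: [359.6, -287.3, 256.5]
tcp_rot: [3.14, -0.086, 0.001]
ft_force: [0.6, -0.1, 0.1]
opening: 0.4
t 1.925 pos [ 359.6 -287.3  256.5] op 0.4 F [ 0.6 -0.1  0.1] j [-0.83  0.1   1.73  0.    1.31  0.8 ]
shift cm [ 10.71 -20.57   0.05] | 23.2 turn [ 0.001 -0.001 -0.004]
```

```bash
python3 -m handwheel '[2.6,-5,0,0,0,0,1, 5.2,-10,0,0,0,0,1, 7.8,-15,0,0,0,0,1, 10.7,-20.6,0,0,0,0,1, 10.7,-20.6,0,0,0,0,1]'; python3 -c "
from h import *
goal(w(CR,[-68,105,97])[0],CR[2])"
```

```text
time: 2.55
position: [479.3, -83.8, 256.6]
tcp_rot: [-3.14, 0.076, -0.003]
ft_force: [-0.5, -1.2, 0.5]
opening: -0.1
t 2.55 pos [479.3 -83.8 256.6] op -0.1 F [-0.5 -1.2  0.5] j [-0.32  0.14  1.68  0.    1.32  1.3 ]
shift cm [-0.17  0.42 15.96] | 16.0 turn [-0.001 -0.002  0.003]
```

```bash
python3 -m handwheel '[-0.1,0.2,5,0,0,0,1, -0.2,0.4,10,0,0,0,1, -0.2,0.4,14,0,0,0,1, -0.2,0.4,16,0,0,0,1, -0.2,0.4,16,0,0,0,1]'; python3 - <<'E'
from h import *
goal(w(CR,[3,105,97])[0],CR[2])
a=ctrl.camera("scene");cv2.imwrite("pics/s1.png",cv2.resize(a[180:330,180:380],None,fx=4,fy=4)[:,:,::-1])
E
```

```text
time: 3.18
position: [475.8, -88.3, 95.2]
tcp_rot: [-3.139, 0.077, 0.003]
ft_force: [0.3, -0.0, -0.1]
opening: 0.2
t 3.175 pos [475.8 -88.3  95.2] op 0.2 F [ 0.3 -0.  -0.1] j [-0.33  0.29  1.93  0.    0.92  1.29]
shift cm [ 7.29 -0.05 -0.19] | 7.3 turn [-0.001  0.002  0.002]
```

View pics/s1.png

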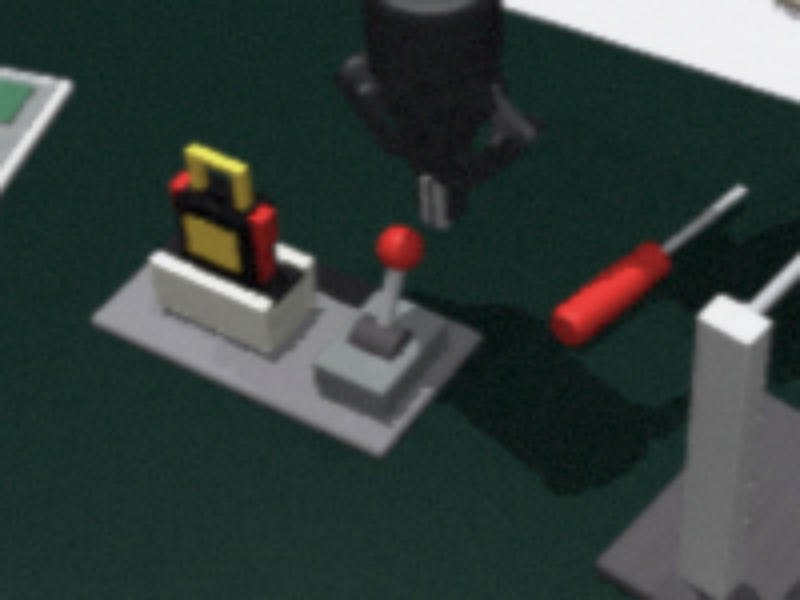

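The closed fingers are behind and in line with the red knob (crop px 400,245), with the pack undisturbed. Pushing now.

```bash
python3 -m handwheel '[1.5,0,-0.2,0,0,0,1, 3,0,-0.2,0,0,0,1, 4.5,0,-0.2,0,0,0,1, 6,0,-0.2,0,0,0,1, 7.2,0,-0.2,0,0,0,1]'; python3 -m handwheel '[0,0,0,0,0,0,1]';  python3 - <<'E'
from h import *
goal(w(CR,[3,105,97])[0],CR[2])
a=ctrl.camera("scene");cv2.imwrite("pics/s2.png",cv2.resize(a[180:330,180:380],None,fx=4,fy=4)[:,:,::-1])
E
```

```text
time: 3.85
position: [549.9, -92.0, 98.2]
tcp_rot: [-3.14, 0.076, -0.0]
ft_force: [-1.2, -0.4, -0.6]
opening: -0.2
time: 3.98
position: [551.2, -92.1, 97.9]
tcp_rot: [-3.14, 0.076, -0.002]
ft_force: [-0.2, 0.2, -0.1]
opening: 0.2
t 3.975 pos [551.2 -92.1  97.9] op 0.2 F [-0.2  0.2 -0.1] j [-0.29  0.39  1.77  0.    0.98  1.33]
shift cm [-0.26 -0.05  0.09] | 0.3 turn [-0.001 -0.001  0.003]
```

View pics/s2.png

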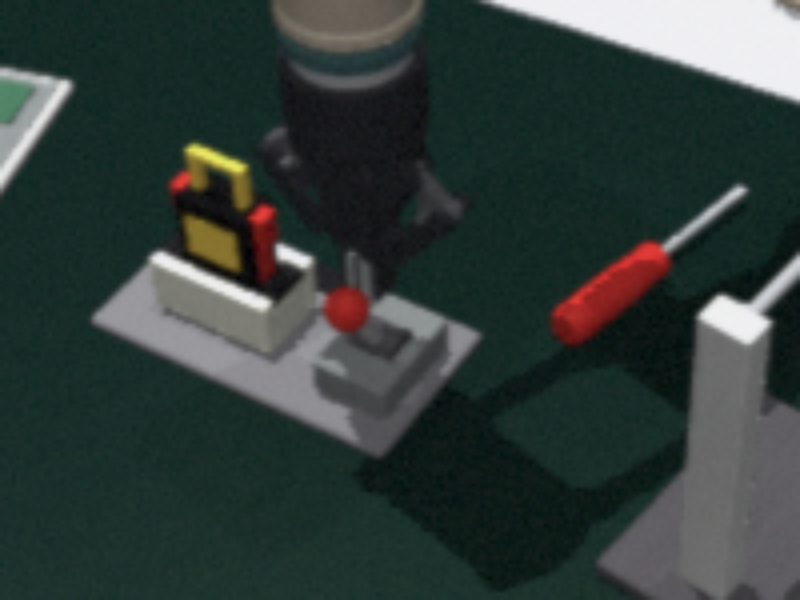

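```bash
python3 - <<'E'
from h import *
for q in(0,.07,.8,.85,.9,.95,1.0):
    t=q-.5; print(q,(proj("scene",w(CR,[60*np.sin(t),105,30+60*np.cos(t)]))[0]-180)*4)
E
```

```text
0 [402.004311   246.50009407]
0.07 [398.24901034 248.06861547]
0.8 [355.87561231 290.69501066]
0.85 [353.11310256 295.05968584]
0.9 [350.41386146 299.55434181]
0.95 [347.78575059 304.16647738]
1.0 [345.23643587 308.88315912]
```

Knob at crop (347,308), which matches a switch value of about 0.98. Retreating, then over the pack.

```bash
python3 -m handwheel '[-1.5,0,0,0,0,0,1, -3,0,0,0,0,0,1, -3,0,-5,0,0,0,1, -3,0,-10,0,0,0,1, -3,0,-13,0,0,0,1]'; python3 - <<'E'
from h import *
goal(w(CR,[0,0,220])[0],CR[2])
a=ctrl.camera("top");cv2.imwrite("pics/t3.png",cv2.resize(a[195:275,335:455],None,fx=6,fy=6)[:,:,::-1])
E
```

```text
time: 4.65
position: [519.9, -90.7, 230.6]
tcp_rot: [3.14, -0.077, 0.006]
ft_force: [0.8, -0.1, 0.7]
opening: 0.3
t 4.65 pos [519.9 -90.7 230.6] op 0.3 F [ 0.8 -0.1  0.7] j [-0.31  0.22  1.65  0.    1.27  1.31]
shift cm [ 2.55 10.43  1.08] | 10.8 turn [ 0.    -0.004  0.002]
```

View pics/t3.png

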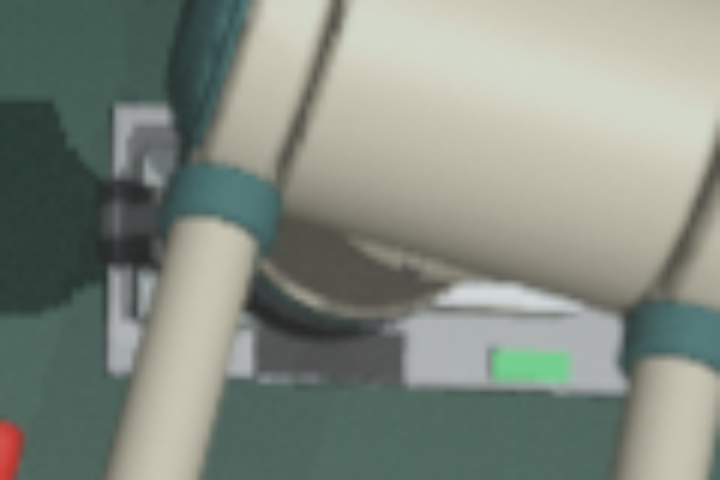

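```bash
python3 -m handwheel '[0.8,3.4,0,0,0,0,0, 1.7,6.8,0,0,0,0,0, 2.5,10.4,0,0,0,0,0, 2.5,10.4,1,0,0,0,0, 2.5,10.4,1,0,0,0,0]'; python3 - <<'E'
from h import *
goal(w(CR,[0,0,90])[0],CR[2])
a=ctrl.camera("scene");cv2.imwrite("pics/s4.png",cv2.resize(a[180:330,180:380],None,fx=4,fy=4)[:,:,::-1])
E
```

```text
time: 5.32
position: [539.7, -195.3, 223.1]
tcp_rot: [-3.141, 0.078, -0.011]
ft_force: [0.4, -0.0, -0.6]
opening: 85.2
t 5.325 pos [ 539.7 -195.3  223.1] op 85.2 F [ 0.4 -0.  -0.6] j [-0.47  0.29  1.57  0.    1.28  1.15]
shift cm [-0.03  0.08 13.31] | 13.3 turn [-0.    -0.007  0.002]
```

View pics/s4.png

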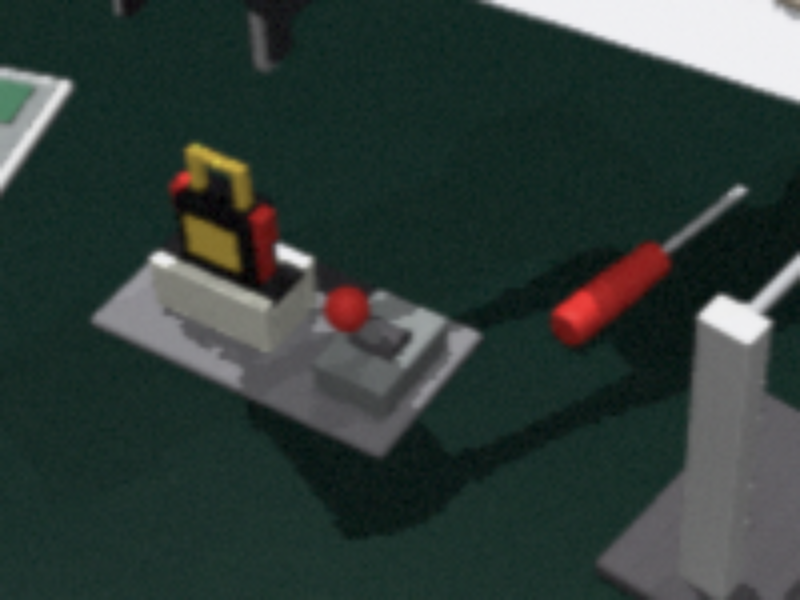

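```bash
python3 -m handwheel '[0,0.08,4.5,0,0.003,0,0, 0,0.08,9,0,-0.007,0,0, 0,0.08,12,0,-0.007,0,0, 0,0.08,13.5,0,-0.007,0,0, 0,0.08,13.5,0,-0.007,0,0]'; python3 - <<'E'
from h import *
goal(w(CR,[0,0,88])[0],CR[2])
a=ctrl.camera("scene");cv2.imwrite("pics/s5.png",cv2.resize(a[180:330,180:380],None,fx=4,fy=4)[:,:,::-1])
E
```

```text
time: 6.0
position: [540.9, -195.3, 88.4]
tcp_rot: [-3.14, 0.075, 0.001]
ft_force: [0.5, -0.0, 0.7]
opening: 85.4
t 6.0 pos [ 540.9 -195.3   88.4] op 85.4 F [ 0.5 -0.   0.7] j [-0.47  0.42  1.74  0.    0.98  1.15]
shift cm [-0.05  0.09  0.04] | 0.1 turn [-0.     0.     0.003]
```

View pics/s5.png

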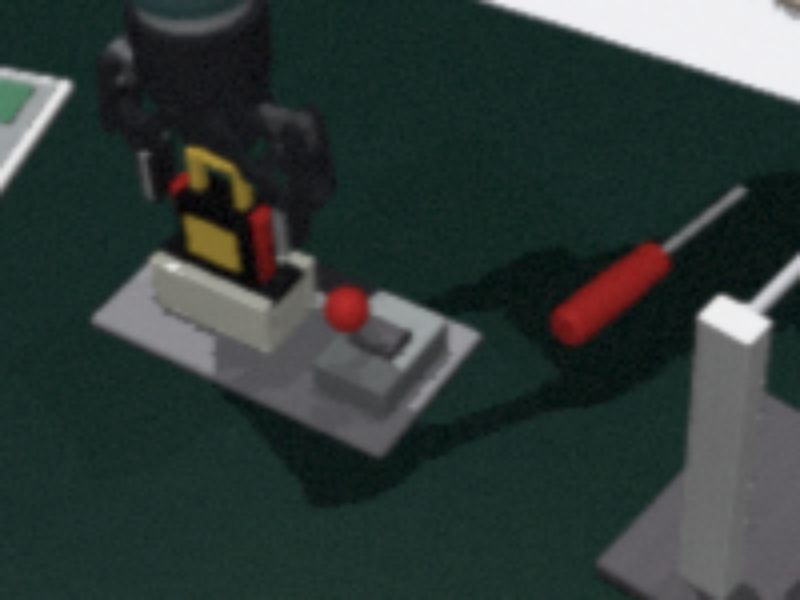

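The fingers straddle the red buttons with the loop free below the gripper body. Pinching.

```bash
python3 -m handwheel '[0,0.05,0,0,0,0,1, 0,0.05,0,0,0,0,1, 0,0.05,0,0,0,0,1, 0,0.05,0,0,0,0,1, 0,0.05,0,0,0,0,1]'; python3 -m handwheel '[0,0,0,0,0,0,1,0,0,0,0,0,0,1]'; python3 - <<'E'
from h import *
goal(w(CR,[0,0,288])[0],CR[2])
a=ctrl.camera("scene");cv2.imwrite("pics/s6.png",cv2.resize(a[180:330,180:380],None,fx=4,fy=4)[:,:,::-1])
E
```

```text
time: 6.68
position: [543.0, -196.3, 91.8]
tcp_rot: [3.139, -0.076, 0.009]
ft_force: [-0.7, 2.4, 7.3]
opening: 50.9
time: 6.92
position: [542.8, -196.4, 91.9]
tcp_rot: [3.139, -0.076, 0.009]
ft_force: [-0.3, 0.2, -2.9]
opening: 51.1
t 6.925 pos [ 542.8 -196.4   91.9] op 51.1 F [-0.3  0.2 -2.9] j [-0.47  0.41  1.74  0.    0.98  1.15]
shift cm [-1.400e-01  1.000e-02 -1.962e+01] | 19.6 turn [ 0.001 -0.006  0.003]
```

View pics/s6.png

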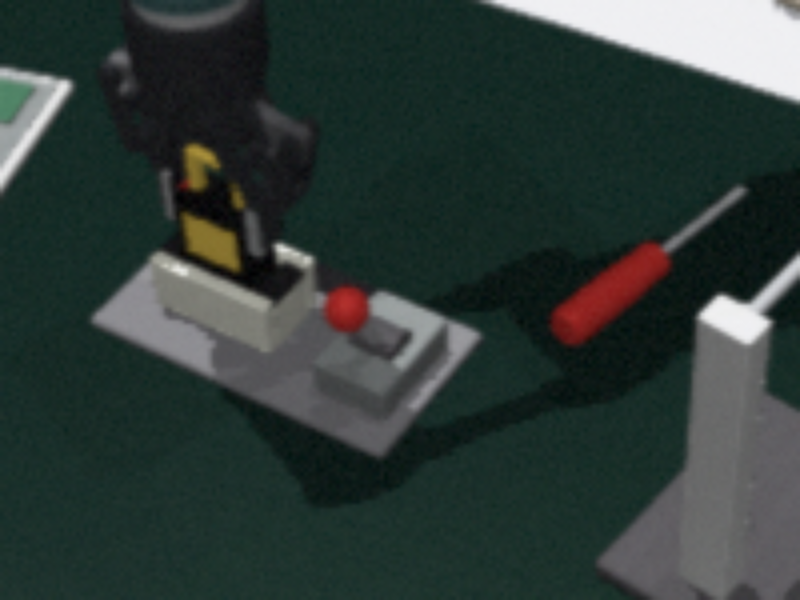

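Opening is 51 mm, so both buttons are flush. Lifting.

```bash
python3 -m handwheel '[-0.1,0,-2,0,0,0,1, -0.1,0,-4.5,0,0,0,1, -0.1,0,-7.5,0,0,0,1, -0.1,0,-10.5,0,0,0,1, -0.1,0,-11,0,0,0,1]'; python3 - <<'E'
from h import *
goal(w(ST,[-100,0,203])[0],ST[2])
a=ctrl.camera("scene");cv2.imwrite("pics/s7.png",cv2.resize(a[180:330,180:380],None,fx=4,fy=4)[:,:,::-1])
E
```

```text
time: 7.6
position: [542.2, -196.7, 203.4]
tcp_rot: [3.138, -0.076, 0.014]
ft_force: [0.4, -0.1, -3.4]
opening: 51.0
t 7.6 pos [ 542.2 -196.7  203.4] op 51.0 F [ 0.4 -0.1 -3.4] j [-0.47  0.31  1.59  0.    1.23  1.15]
shift cm [ -9.82 -35.93  -0.15] | 37.2 turn [ 0.002 -0.009  0.132]
```

View pics/s7.png

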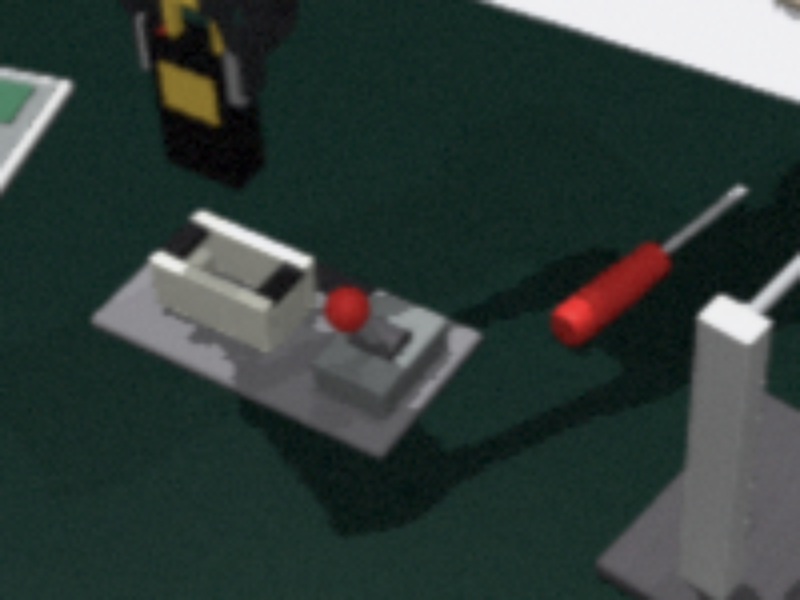

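```bash
python3 -m handwheel '[-2.5,-3,0,0,0,0.03,1, -5,-7.5,0,0,0,0.06,1, -7.5,-12,0,0,0,0.09,1, -9.5,-16.5,0,0,0,0.12,1, -9.8,-20,0,0,-0.009,0.132,1]'; python3 -c "
from h import *
goal(w(ST,[-100,0,203])[0],ST[2])"
```

```text
time: 8.28
position: [450.2, 9.9, 199.7]
tcp_rot: [3.128, -0.284, -0.01]
ft_force: [0.8, -0.6, -3.0]
opening: 51.0
t 8.275 pos [450.2   9.9 199.7] op 51.0 F [ 0.8 -0.6 -3. ] j [-0.13  0.13  1.84 -0.    1.17  1.62]
shift cm [ -1.71 -15.65  -0.35] | 15.7 turn [0.002 0.006 0.   ]
```

```bash
python3 -m handwheel '[-0.6,-4.5,0,0,0.003,0,1, -1.2,-9,-0.2,0,0.006,0,1, -1.7,-13,-0.3,0,0.006,0,1, -1.7,-15.6,-0.3,0,0.006,0,1, -1.7,-15.6,-0.3,0,0.006,0,1]'; python3 - <<'E'
from h import *
goal(w(ST,[-100,0,203])[0],ST[2])
for c in("scene","top"):
    a=ctrl.camera(c);cv2.imwrite(f"pics/{c}8f.png",a[:,:,::-1]);u,v=(320,160) if c=="scene" else (200,170)
    cv2.imwrite(f"pics/{c}8.png",cv2.resize(a[v:v+140,u:u+140],None,fx=4,fy=4,interpolation=cv2.INTER_CUBIC)[:,:,::-1])
E
```

```text
time: 8.9
position: [460.7, 167.7, 200.8]
tcp_rot: [3.127, -0.279, -0.005]
ft_force: [0.1, -0.1, -3.2]
opening: 51.2
t 8.9 pos [460.7 167.7 200.8] op 51.2 F [ 0.1 -0.1 -3.2] j [ 0.21  0.19  1.77 -0.    1.19  1.96]
shift cm [ 0.09  0.07 -0.22] | 0.2 turn [0.003 0.003 0.003]
```

View pics/scene8.png

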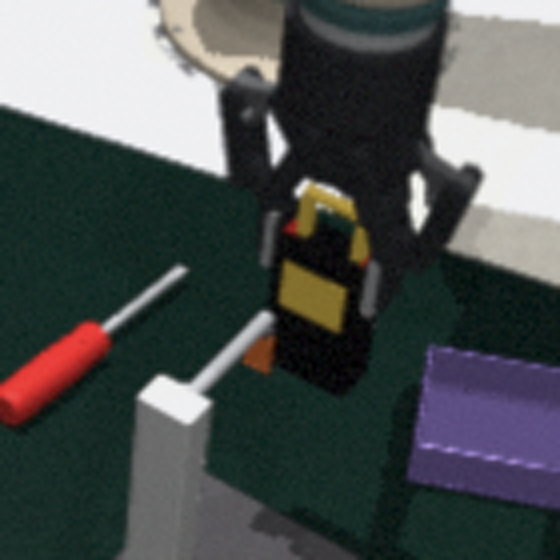

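View pics/top8.png

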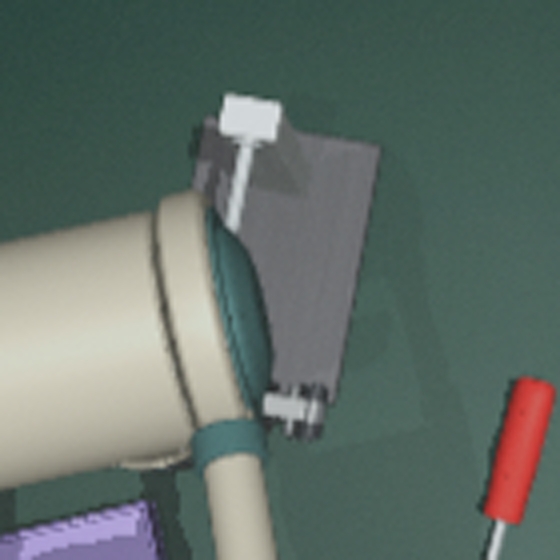

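```bash
cat >> h.py <<'E'
def packpts():
    P=[(a,b,c) for a in(-14,14) for b in(-26,26) for c in(-76,12)]
    P+=[(a,b,c) for a in(-3.5,3.5) for b in(-13,13) for c in(12,36)]
    P+=[(0,0,41)]
    return np.array(P,float)
def overlay(fn,img,c,grip,Rm,u,v,n,f,extra=None):
    q=(proj(c,packpts()@Rm.T+grip)-[u,v]+.5)*f-.5
    im=cv2.resize(img[v:v+n,u:u+n],None,fx=f,fy=f,interpolation=cv2.INTER_CUBIC)
    E=[(i,j) for o in(0,8) for i in range(o,o+8) for j in range(i+1,o+8) if bin((i-o)^(j-o)).count("1")==1]
    for i,j in E: cv2.line(im,tuple(map(int,q[i])),tuple(map(int,q[j])),(255,0,255) if i<8 else (255,255,0),1)
    if extra is not None:
        e=(proj(c,extra)-[u,v]+.5)*f-.5
        for a in e: cv2.circle(im,tuple(map(int,a)),3,(0,255,0),1)
    cv2.imwrite(fn,im)
def gripnow(off=(-2.5,0,7.9)):
    s=ctrl.state();Rt=R.from_rotvec(s["tcp_rot"]).as_matrix()
    Rm=Rt@np.diag([1,-1,-1]) # pack axes
    return np.array(s["position"])+Rt@np.array(off),Rm
E
python3 - <<'E'
from h import *
g,Rm=gripnow();print(g)
c=ST
ci,si=np.cos(c[2]),np.sin(c[2]);d=g[:2]-c[:2];print("stand local",ci*d[0]+si*d[1],-si*d[0]+ci*d[1],"eye z",g[2]+24)
ex=w(ST,[(-44,0,200),(30,0,200),(30,15,210),(30,-15,210)])
overlay("pics/o8.png",cv2.imread("pics/scene8f.png"),"scene",g,Rm,350,190,100,6,ex)
E
```

```text
[457.98892671 166.36315437 193.23360396]
stand local -103.38987197765982 -1.1674721316091095 eye z 217.23360396329863
```

View pics/o8.png

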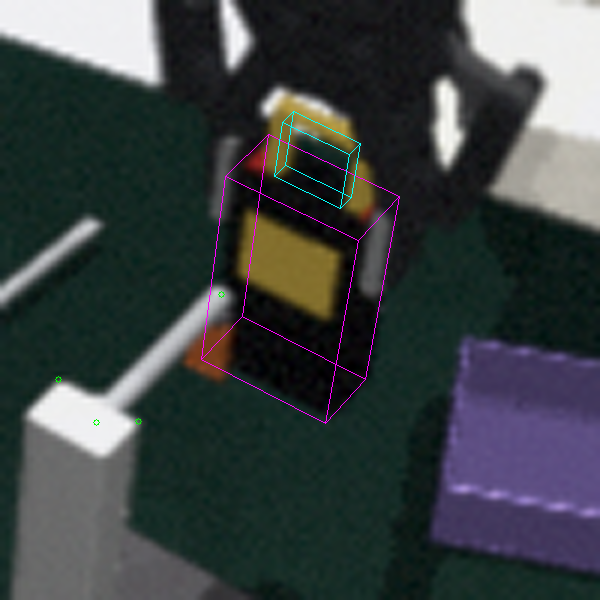

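```bash
python3 - <<'E'
import cv2,numpy as np
a=cv2.imread("pics/scene8f.png")
for n,g in(("scene8f",.4),):
    b=(255*(a/255.)**g).astype(np.uint8)
    cv2.imwrite("pics/b8.png",cv2.resize(b[190:270,370:430],None,fx=10,fy=10,interpolation=cv2.INTER_CUBIC)[:600*2])
b=cv2.imread("pics/b8.png");cv2.imwrite("pics/b8.png",b[:700,:600][0:600])
E
```

```text
(no output)
```

View pics/b8.png

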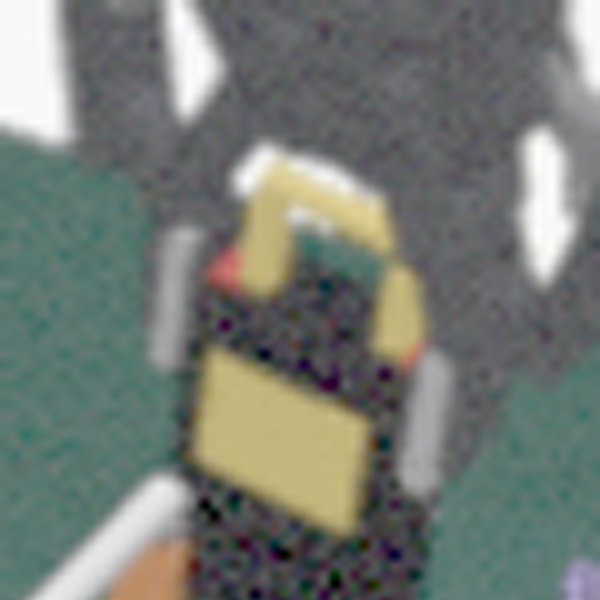

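```bash
python3 - <<'E'
import cv2,numpy as np
a=cv2.imread("pics/scene0.png");b=(255*(a/255.)**.4).astype(np.uint8)
cv2.imwrite("pics/b0.png",cv2.resize(b[210:270,210:270],None,fx=10,fy=10,interpolation=cv2.INTER_CUBIC))
E
```

```text
(no output)
```

View pics/b0.png

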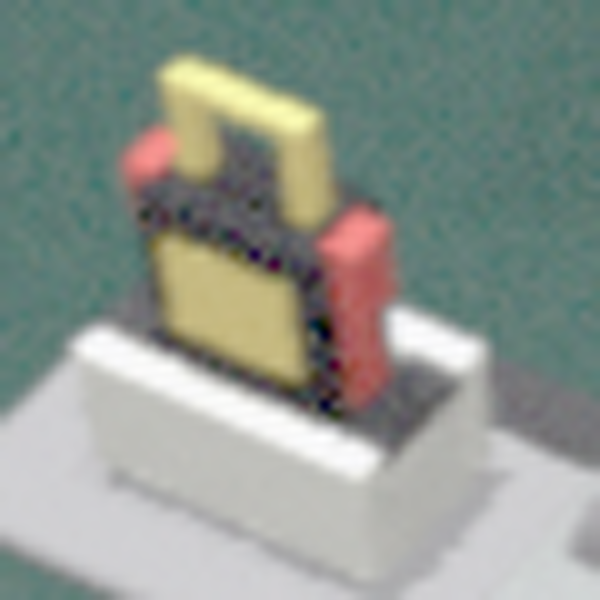

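```bash
cat > fit8.py <<'E'
from h import *
i0=Z([(158,235),(300,280),(305,388),(168,335)],10,[210,210])
g0=np.array([CR[0],CR[1],84])
def P0(yz): 
    L=np.array([(14,y,z) for y,z in yz]); q=w(CR,L); q[:,2]+=84; return q
r=least_squares(lambda v:(proj("scene",P0(v.reshape(4,2)))-i0).ravel(),np.array([(-15,5),(15,5),(15,-20),(-15,-20)]).ravel())
yz=r.x.reshape(4,2);print("panel yz",yz.round(1))
i1=Z([(208,350),(370,420),(352,533),(192,458)],10,[370,190])
g,Rm=gripnow()
L=np.array([(14,y,z) for y,z in yz])
q=proj("scene",L@Rm.T+g);print("resid px (obs-pred)\n",(i1-q).round(2))
# fit roll/pitch/yaw + position with prior
def f(v):
    Rn=R.from_rotvec(v[3:]).as_matrix()@Rm
    return np.concatenate([(proj("scene",L@Rn.T+g+v[:3])-i1).ravel()/.4,v[:3]/[3,3,3],v[3:]/[.1,.15,.05]])
s=least_squares(f,np.zeros(6));print(s.x.round(3),s.fun.round(1))
E
python3 fit8.py
```

```text
panel yz [[-18.8   1.5]
 [ 22.4   6.8]
 [ 19.3 -29.2]
 [-20.8 -31.6]]
resid px (obs-pred)
 [[ 0.62  0.2 ]
 [-0.85  0.68]
 [ 0.86 -0.19]
 [ 1.48 -0.32]]
[-0.436  0.786 -0.174  0.044  0.086 -0.057] [-0.9  0.2  0.8 -0.2 -0.1  0.2  0.  -0.2 -0.1  0.3 -0.1  0.4  0.6 -1.1]
```

```bash
cat >> h.py <<'E'
def eyegoal(loc):
    g,Rm=gripnow(); e=g+np.array([0,0,24.])
    ci,si=np.cos(ST[2]),np.sin(ST[2]);d=e[:2]-ST[:2];print("eye local now",np.round([ci*d[0]+si*d[1],-si*d[0]+ci*d[1],e[2]],1))
    goal(np.array(ctrl.state()["position"])+w(ST,loc)[0]-e,ST[2])
E
python3 -c "
from h import *
eyegoal([-75,0,198])"
```

```text
eye local now [-103.4   -1.2  217.2]
t 9.0 pos [460.5 165.9 201.1] op 50.7 F [-0.3 -0.3 -2.8] j [ 0.21  0.19  1.77 -0.    1.19  1.96]
shift cm [ 2.85 -0.12  1.91] | 3.4 turn [0.004 0.003 0.001]
```

```bash
python3 -m handwheel '[0.8,-0.1,0.7,0,0,0,1, 1.6,-0.1,1.3,0,0,0,1, 2.4,-0.1,1.9,0,0,0,1, 2.8,-0.1,1.9,0,0,0,1, 2.8,-0.1,1.9,0,0,0,1]'; python3 - <<'E'
from h import *
eyegoal([6,0,198])
a=ctrl.camera("scene");cv2.imwrite("pics/s9f.png",a[:,:,::-1])
b=(255*(a/255.)**.5).astype(np.uint8)[:,:,::-1]
g,Rm=gripnow();overlay("pics/o9.png",b,"scene",g,Rm,340,190,100,6,w(ST,[(-44,0,200)]))
cv2.imwrite("pics/s9.png",cv2.resize(b[190:290,340:440],None,fx=6,fy=6,interpolation=cv2.INTER_CUBIC))
E
```

```text
time: 9.62
position: [488.7, 161.6, 182.0]
tcp_rot: [3.125, -0.283, -0.005]
ft_force: [-1.1, 0.4, -2.5]
opening: 51.1
eye local now [-74.9  -0.3 198.1]
t 9.625 pos [488.7 161.6 182. ] op 51.1 F [-1.1  0.4 -2.5] j [ 0.19  0.24  1.75 -0.    1.16  1.94]
shift cm [ 8.09 -0.03 -0.01] | 8.1 turn [0.004 0.003 0.   ]
```

View pics/s9.png

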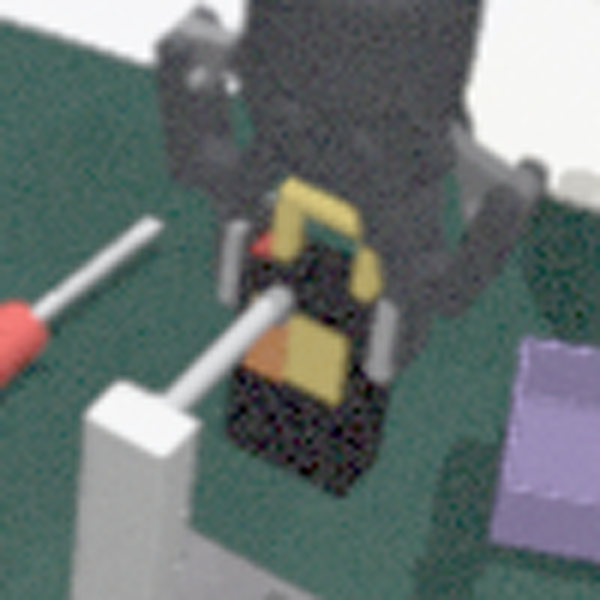

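View pics/o9.png

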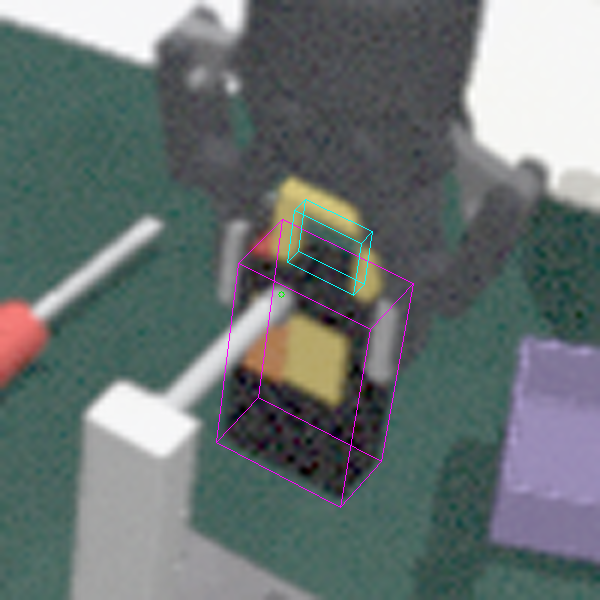

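```bash
python3 -m handwheel '[1,0,0,0,0,0,1, 2,0,0,0,0,0,1, 3,0,0,0,0,0,1, 3.7,0,0,0,0,0,1, 3.7,0,0,0,0,0,1]'; python3 - <<'E'
from h import *
eyegoal([6,0,198])
a=ctrl.camera("scene");b=(255*(a/255.)**.5).astype(np.uint8)[:,:,::-1]
cv2.imwrite("pics/s10.png",cv2.resize(b[190:290,340:440],None,fx=6,fy=6,interpolation=cv2.INTER_CUBIC))
E
```

```text
time: 10.3
position: [525.4, 155.0, 181.8]
tcp_rot: [3.125, -0.283, -0.005]
ft_force: [0.8, -0.9, -3.4]
opening: 51.2
eye local now [-37.5  -0.3 197.9]
t 10.3 pos [525.4 155.  181.8] op 51.2 F [ 0.8 -0.9 -3.4] j [ 0.16  0.29  1.68 -0.    1.18  1.91]
shift cm [ 4.35 -0.03 -0.02] | 4.4 turn [0.004 0.003 0.   ]
```

View pics/s10.png

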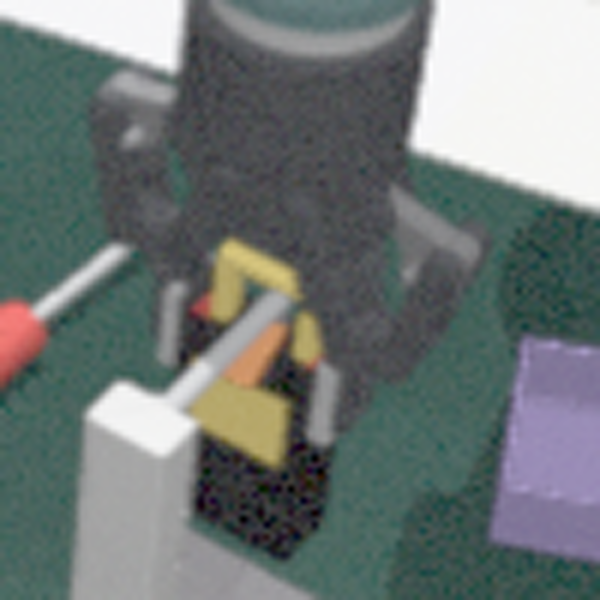

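```bash
python3 - <<'E'
from h import *
a=ctrl.camera("scene");b=(255*(a/255.)**.5).astype(np.uint8)[:,:,::-1]
cv2.imwrite("pics/s11.png",cv2.resize(b[225:285,360:420],None,fx=10,fy=10,interpolation=cv2.INTER_CUBIC))
g,Rm=gripnow();overlay("pics/o11.png",b,"scene",g,Rm,360,225,60,10,w(ST,[(-44,0,200),(-37.5,0,200)]))
E
```

```text
(no output)
```

View pics/s11.png

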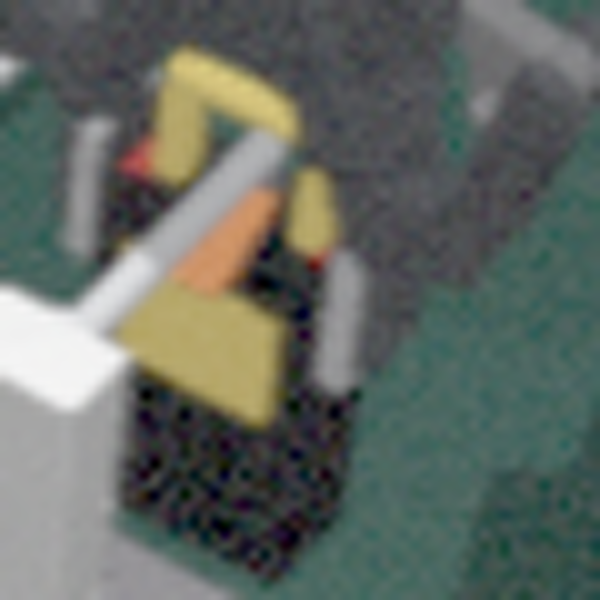

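View pics/o11.png

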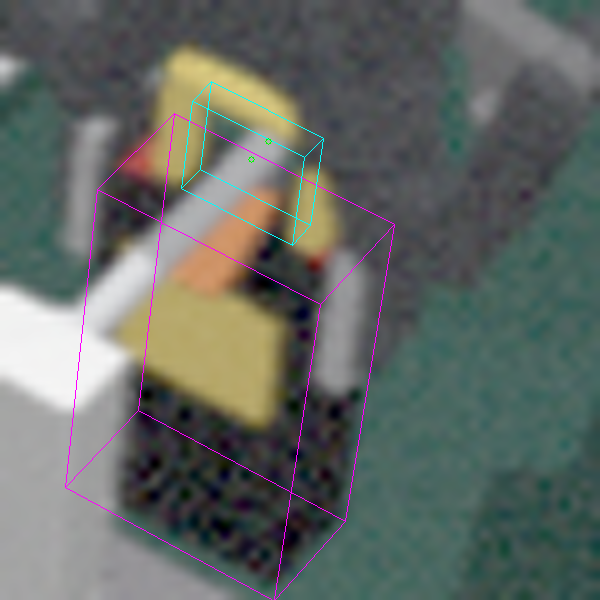

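Peg is through the eye and the keeper is folding up; the loop seems about 3 mm higher than predicted, so I lower 2 mm while going in.

```bash
python3 -m handwheel '[1,0,0.2,0,0,0,1, 2,0,0.2,0,0,0,1, 3,0,0.2,0,0,0,1, 4.1,0,0.2,0,0,0,1, 4.1,0,0.2,0,0,0,1]'; python3 - <<'E'
from h import *
eyegoal([5,0,192])
a=ctrl.camera("scene");b=(255*(a/255.)**.5).astype(np.uint8)[:,:,::-1]
cv2.imwrite("pics/s12.png",cv2.resize(b[220:300,340:420],None,fx=7,fy=7,interpolation=cv2.INTER_CUBIC))
a=ctrl.camera("top");b=(255*(a/255.)**.5).astype(np.uint8)[:,:,::-1]
cv2.imwrite("pics/t12.png",cv2.resize(b[170:310,200:340],None,fx=4,fy=4,interpolation=cv2.INTER_CUBIC))
E
```

```text
time: 11.02
position: [566.0, 147.5, 179.5]
tcp_rot: [3.125, -0.284, -0.006]
ft_force: [-1.5, 0.1, -3.0]
opening: 50.9
eye local now [  3.8  -0.3 195.6]
t 11.025 pos [566.  147.5 179.5] op 50.9 F [-1.5  0.1 -3. ] j [ 0.14  0.34  1.6  -0.    1.2   1.89]
shift cm [ 0.12 -0.03  0.36] | 0.4 turn [ 0.004  0.003 -0.   ]
```

View pics/s12.png

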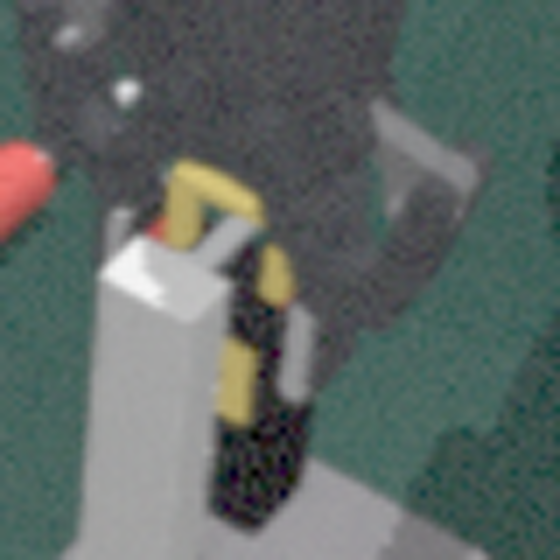

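View pics/t12.png

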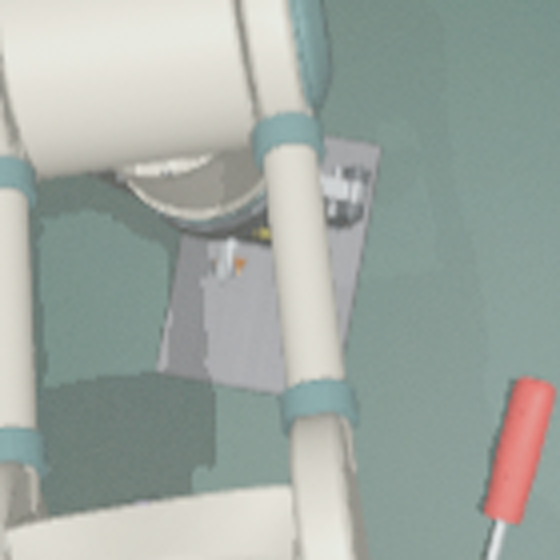

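Top view shows the peg tip (225,260) with the orange keeper back down beside it, as at the start. Lowering onto the peg.

```bash
python3 -m handwheel '[0.1,0,0.2,0,0,0,1, 0.1,0,0.4,0,0,0,1, 0.1,0,0.4,0,0,0,1]'; python3 -m handwheel '[0,0,0.15,0,0,0,1, 0,0,0.15,0,0,0,1]'; python3 -m handwheel '[0,0,0.15,0,0,0,1, 0,0,0.15,0,0,0,1]'; python3 -c "
from h import *
eyegoal([5,0,192])"
```

```text
time: 11.5
position: [565.4, 147.5, 175.6]
tcp_rot: [3.125, -0.283, -0.008]
ft_force: [-1.3, -0.0, -2.5]
opening: 51.1
time: 11.75
position: [565.5, 147.5, 175.3]
tcp_rot: [3.125, -0.283, -0.006]
ft_force: [-2.2, -0.4, 5.0]
opening: 51.2
time: 12.0
position: [565.6, 147.5, 175.3]
tcp_rot: [3.126, -0.283, -0.004]
ft_force: [-4.3, 0.6, 7.0]
opening: 51.1
eye local now [  3.3  -0.4 191.4]
t 12.0 pos [565.6 147.5 175.3] op 51.1 F [-4.3  0.6  7. ] j [ 0.14  0.35  1.61 -0.    1.19  1.89]
shift cm [ 0.17 -0.04 -0.06] | 0.2 turn [0.003 0.002 0.001]
```

Loop bears on the peg (Fz from -2.5 to +7) at the expected height. Releasing.

```bash
python3 -m handwheel '[0,0,-0.05,0,0,0,1, 0,0,-0.05,0,0,0,0, 0,0,-0.05,0,0,0,0, 0,0,-0.05,0,0,0,0, 0,0,-0.05,0,0,0,0]'; python3 - <<'E'
from h import *
eyegoal([5,0,292])
a=ctrl.camera("scene");b=(255*(a/255.)**.5).astype(np.uint8)[:,:,::-1]
cv2.imwrite("pics/s13.png",cv2.resize(b[220:300,340:420],None,fx=7,fy=7,interpolation=cv2.INTER_CUBIC))
E
```

```text
time: 12.62
position: [565.7, 147.6, 175.8]
tcp_rot: [3.126, -0.283, -0.004]
ft_force: [0.0, -0.9, 0.6]
opening: 85.3
eye local now [  3.5  -0.3 191.9]
t 12.625 pos [565.7 147.6 175.8] op 85.3 F [ 0.  -0.9  0.6] j [ 0.14  0.35  1.61 -0.    1.19  1.89]
shift cm [  0.13   0.   -10.01] | 10.0 turn [0.003 0.002 0.001]
```

View pics/s13.png

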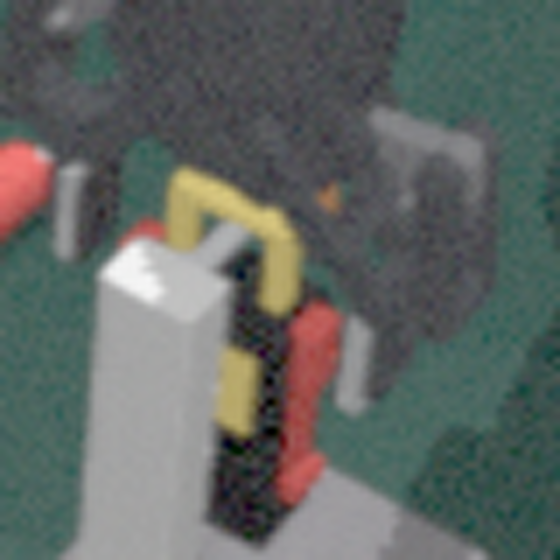

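Pack hangs by its loop, keeper (330,195) is down; the right-hand pad is close to the +y button, so I shift 4 mm that way before rising.

```bash
python3 -m handwheel '[0,-0.4,0,0,0,0,0, 0,-0.4,0,0,0,0,0]'; python3 - <<'E'
from h import *
a=ctrl.camera("scene");b=(255*(a/255.)**.5).astype(np.uint8)[:,:,::-1]
cv2.imwrite("pics/s14.png",cv2.resize(b[220:300,340:420],None,fx=7,fy=7,interpolation=cv2.INTER_CUBIC))
print(ctrl.state()["ft_force"])
E
```

```text
time: 12.92
position: [566.5, 151.8, 175.9]
tcp_rot: [3.126, -0.282, -0.003]
ft_force: [0.4, 0.8, 0.0]
opening: 85.3
[-0.33167215 -0.08404441 -0.24469592]
```

View pics/s14.png

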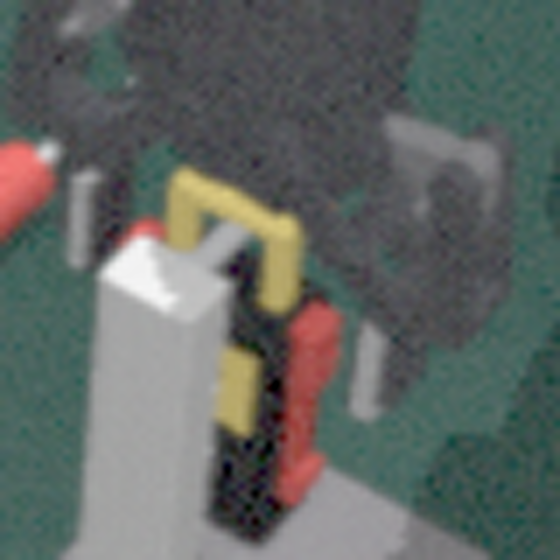

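Clear on both sides. Rising straight up.

```bash
python3 -m handwheel '[0,0,-1,0,0,0,0, 0,0,-2.5,0,0,0,0, 0,0,-5,0,0,0,0, 0,0,-8,0,0,0,0, 0,0,-12,0,0,0,0]'; python3 -m handwheel '[-4,0,-2,0,0,0,0, -8,0,-2,0,0,0,0, -12,6,-2,0,0,0,0, -16,11,-2,0,0,0,0, -18,16,-2,0,0,0,0]'; python3 -m handwheel '[-2,5,0,0,0,0,0, -4,10,0,0,0,0,0, -6,15,0,0,0,0,0,-6,18,0,0,0,0,0,-6,18,0,0,0,0,0]';python3 - <<'E'
from h import *
a=ctrl.camera("scene");cv2.imwrite("pics/s15f.png",a[:,:,::-1]);b=(255*(a/255.)**.5).astype(np.uint8)[:,:,::-1]
cv2.imwrite("pics/s15.png",cv2.resize(b[220:310,340:430],None,fx=6,fy=6,interpolation=cv2.INTER_CUBIC))
a=ctrl.camera("top");cv2.imwrite("pics/t15f.png",a[:,:,::-1]);b=(255*(a/255.)**.5).astype(np.uint8)[:,:,::-1]
cv2.imwrite("pics/t15.png",cv2.resize(b[185:280,230:325],None,fx=6,fy=6,interpolation=cv2.INTER_CUBIC))
for n in("tape","parts_box","driver"):
  for c in("scene","top"):print(n,c,[(np.round(d["point"],1).tolist(),round(d["conf"],2)) for d in ctrl.boxes_of(c,n)[:1]])
print(ctrl.state()["ft_force"])
E
```

```text
time: 13.6
position: [566.5, 151.9, 297.4]
tcp_rot: [3.126, -0.282, -0.004]
ft_force: [0.9, 0.7, 0.5]
opening: 85.4
time: 14.22
position: [360.2, 27.9, 319.7]
tcp_rot: [3.125, -0.278, 0.0]
ft_force: [2.4, -1.2, 0.7]
opening: 85.4
time: 14.85
position: [269.0, -140.3, 321.6]
tcp_rot: [3.123, -0.286, 0.003]
ft_force: [0.8, 0.7, 0.2]
opening: 85.2
tape scene [([789.5, 37.5, 38.3], 0.96)]
tape top [([779.6, 29.9, 45.2], 0.89)]
parts_box scene [([342.2, 273.6, 6.9], 0.88)]
parts_box top [([348.7, 273.6, 5.6], 0.71)]
driver scene [([435.0, 6.5, 22.4], 0.75)]
driver top [([423.9, 4.0, 23.6], 0.94)]
[-0.96543317  0.08265582  0.13307746]
```

View pics/s15.png

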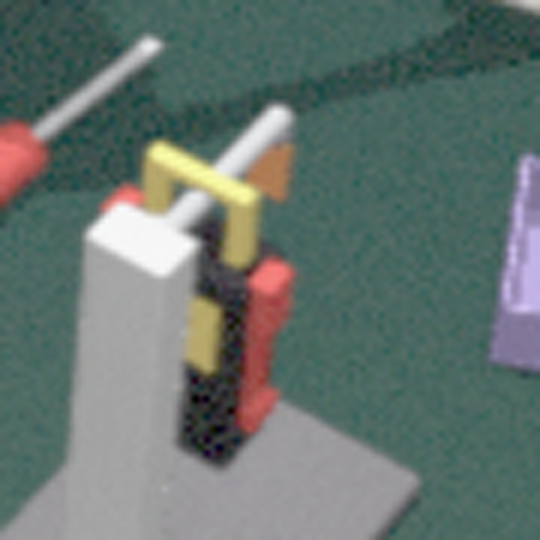

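View pics/t15.png

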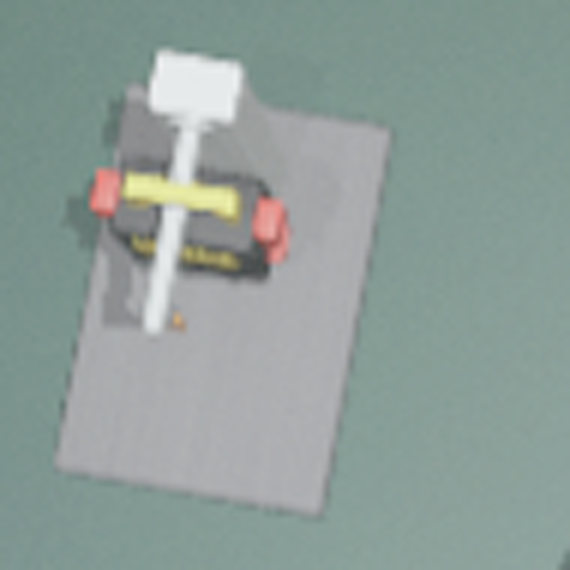

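View pics/s15f.png

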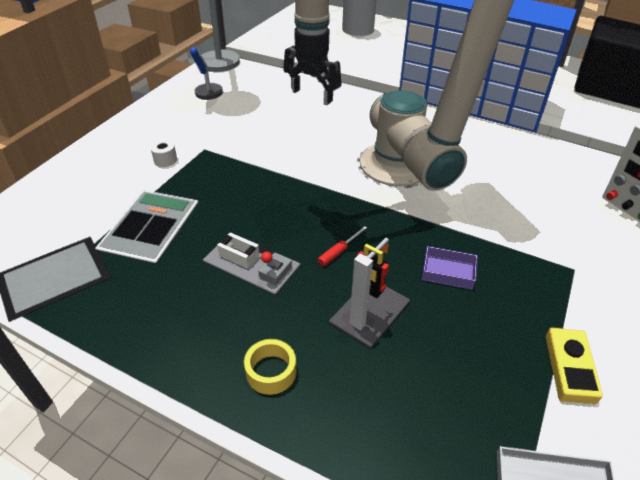

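Pack hangs centred on the peg (loop centre at top-crop 181,193, peg at 176), keeper down, both buttons out, lever off, bystanders unmoved. One stillness check, then hand in.

```bash
python3 -m handwheel '[0,0,0,0,0,0,0,0,0,0,0,0,0,0,0,0,0,0,0,0,0,0,0,0,0,0,0,0,0,0,0,0,0,0,0]'; python3 - <<'E'
from h import *
a=ctrl.camera("scene")[:,:,::-1].astype(float);p=cv2.imread("pics/s15f.png").astype(float)
print(np.abs(a-p)[230:310,345:400].mean(),np.abs(a-p)[300:340,440:480].mean())
b=ctrl.camera("top")[:,:,::-1].astype(float);p=cv2.imread("pics/t15f.png")
print(np.abs(b-p)[200:245,240:285].mean(),np.abs(b-p)[100:120,200:280].mean())
print(ctrl.close_job())
E
```

```text
time: 15.88
position: [269.6, -138.0, 320.4]
tcp_rot: [3.126, -0.275, 0.0]
ft_force: [0.0, 0.7, -0.2]
opening: 86.0
2.4775 2.7510416666666666
1.1423868312757202 1.3741666666666668
the job is handed in; nothing more can be done
None
```

The pack is hanging on the peg behind the keeper, and I handed the job in at about 16 s of the 64 s limit; the system gave no verdict.

**What I did:**
- I pushed the lever over with closed fingers.
- I pinched both buttons (opening 51 mm, so flush) and lifted the pack out.
- I slid the eye over the peg past the keeper, lowered until the loop bore on the peg, and let go.
- I then moved the arm clear.

**Last checks:**
- **Lever:** judged from the knob's position after the push it stands at about 0.98 rad. The knob stayed in the same place after I withdrew, and it still looks over in the last picture.
- **Pack:** it hangs upright between post and keeper, with the eye about 2 mm sideways of the peg in the top view. The estimated eye position at release was about 4 mm towards the post from the stand's origin and 192 mm above the bench.
- **Keeper and buttons:** the keeper is down in front of the pack, and both buttons are out.
- **Stillness:** pictures about 1 s apart differ only by image noise.
- **Bystanders:** the tape roll, parts box and screwdriver are within 4 mm of where they were first measured.
- **Robot:** it touches nothing, and the force reading was near zero.

**Two small disagreements on the way:**
- When the buttons were pinched, the tool rode up about 3.5 mm. The carried pack also looked about 3 mm higher and slightly pitched (about 0.09 rad) compared with my prediction. I lowered 2 mm on the way in, and the height at which the loop met the peg agreed to within 1 mm.
- After release the pack sat closer to the +y finger, so I shifted the gripper 4 mm that way before lifting off.

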